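Nest the casting pans and book the kit in

ROBOT

A 6-joint arm with a two-finger parallel gripper is mounted at the origin on the work surface. World frame = base frame: x ahead of the robot, y to its left, z up, the work surface at z = 0. Lengths are in m, angles in rad, forces in N, time in s.
With the tool pointing down it reaches from about 0.25 to 0.775 m from the base axis. Payload 4 kg.
Tool frame: the origin (TCP) lies at the very end of the fingers, on their centre line; the grasp point (between the pads) lies 19 mm behind it; z points along the fingers, y is the line along which they close (so a half turn about z gives the same grasp; the last joint's range is limited). The gripper opens to 94 mm and grips with 3 to 60 N. Pads are 16 mm wide; open, the fingers measure 119 mm over their backs; the gripper's body (75 mm by 177 mm) begins 78 mm behind the grasp point.
Start: joints at [1.211, 0.087, 1.371, -0, 1.684, -0.103], TCP at [0.14, 0.532, 0.206] pointing down, gripper open.
Joint ranges: [-3.1, 3.1], [-0.76, 2.03], [0.27, 2.55], [-1.08, 4.22], [0.17, 2.65], [-2.57, 2.57]. Speed limits (rad/s): [2.79, 2.79, 3.14, 3.14, 3.14, 3.14].

INTERFACE

Orientations are given as [roll, pitch, yaw] about the fixed x, y, z axes, in that order (R = Rz(yaw) Ry(pitch) Rx(roll)).
In Python, from bench import robot, vision gives the robot as it stands.
- The arm moves only by the shell command python3 -m crank 'ROWS'. ROWS is JSON, a list of rows, each a list of 3 entries, a list of its own where there are three numbers: the closure, from 0 (fully open) to 1 (shut), then the shift along the tool's x, y, z in m, then the turn, a rotation vector about the tool's x, y, z in degrees. A call has 1 to 8 rows; each row shifts and turns the commanded pose from where the row before left it, along the tool's axes as they then stand; what a row does not reach is not made up. A row lasts 1/10 s, in which the tool goes at most 50 mm and 8.59 degrees, less where a joint would pass 70% of its speed; a pose out of reach is approached as far as the arm can. A call with a gripper value outside its range is refused whole. The fingers move at their own pace and stop on an object; the grip force is fixed at half the most. Time passes only in rows, so rows that do not move let the fingers close. It gives the time, the measured TCP pose, the force, the opening and the grip force at its end, in the units of the state.
- robot.get_obs(): the state, without advancing time (a new reading comes with each control period).
- vision.snapshot(name): name is "side" or "top" or "wrist"; returns a dict with "color" (400x640x3 uint8, red, green, blue), "z_map" (400x640 float32, m along the optical axis (not along the pixel's ray), 0 where there is no reading), "fx", "fy", "cx", "cy" (pixels), "R" (3x3) and "t" (3): a world point X has camera coordinates R X + t. Camera axes: x right, y down, z forward; pixel columns grow to the right and rows downward; lengths in m; the calibration is good to about 2 mm. A picture is of the moment at which its call begins.
- robot.close_job(): hands the job in; it is judged then, once.
The state is a dict: "time": time; "joint_positions": joint angles; "qvel": joint speeds; "joint_torque": joint torques, N m; "tool_pos": TCP position; "ee_rot": TCP orientation; "wrist_force": force on the tool from outside, world axes, zero at the start; "wrist_torque": the same for the moment, N m; "width": finger opening in m; "finger_force": force on a finger pad.
Only numpy, scipy, OpenCV 4.12 (cv2) and the standard library are available. Lean on these libraries where they do the work, as an engineer would, in place of code of your own. Each camera call takes 0.05 s, during which the arm holds its last target. There are 200 camera calls.

TASK

Put the casting set away: gently nest the small yellow-handled pan in the big blue-handled one so that it sits fully down and level, with its handle turned about a quarter turn (either way) from the big pan's handle; the big pan stays where it stands. Then pick up the label reader, point its red window at the centre of the barcode on the yellow tag from roughly a hand's length or a little more (15 to 25 cm) and hold it still for two seconds, and stand it gently upright on its round black pad again. Do not disturb the jar or the plaster cast.

Things in the scene. Friction and masses are not known exactly. Their poses are not given: they have to be found in the camera images.
- big_pan: Big steel pan, round and tapered: 62 mm high, outer diameter 100 mm at foot, 120 mm at rim, wall 3 mm, bottom 5 mm, 0.4 kg. Blue cranked handle along its +x, 18 mm wide: climbs from the rim to a level grip 74 to 86 mm high, 80 to 167 mm from the axis. Origin: centre of underside, z up. At the start the handle points roughly to the robot.
- small_pan: Steel pan, round and tapered: 72 mm high, outer diameter 88 mm at foot, 108 mm at rim, about 0.2 kg. Level yellow handle along its +x, 16 mm wide, 60 to 72 mm above the underside, to 150 mm from the axis; grip it across, 80 to 115 mm out. Origin: centre of underside, z up. Nested: underside 5 mm above the big pan's, about 3 mm play, handle 3 mm over its rim; it cannot go down over the big handle.
- reader: Label reader standing on the pad, 112 mm high, about 0.25 kg: round grey foot 72 mm across, black neck 30 by 26 mm, white head 88 mm long (x -40 to +48 mm), 40 mm wide (y), 76 to 112 mm above the underside; grip the head from above across its width, over the neck. Origin: centre of the foot's underside, z up, +x to the front, where the window is.
- window: The reader's red window, fixed on the underside of the front of its head, at x = +46 mm, z = +76 mm in the reader's frame. Origin: centre of the window's face. Its +x axis is the line of sight: forward and 60 degrees below the horizontal when the reader is upright; y is the reader's y.
- label (a point): Centre of the printed face of the barcode label (50 by 76 mm, facing up, 13 mm above the bench) on the yellow tag, a plate 84 by 110 by 12 mm fixed to the bench.
- pad: Round black rubber pad, 120 mm across and 6 mm thick, fixed to the bench; the reader stands on it. Origin: centre of its underside.
- jar: Closed jar, 56 mm across, 75 mm high, to be left alone. Origin: centre of its underside.
- heel_cast: Plaster cast of a shoe heel, 86 by 72 by 20 mm, long along its x, to be left alone. Origin: near the centre of its underside.

How it is judged:
By the outcome, as a careful person would: the job done as asked, in the order asked, and still so for the second after the job is handed in, with the robot touching nothing.
It also fails if it takes over 59 s, if anything falls off the work surface, if the arm or the gripper's body presses on something with over 40 N, if the wrist force passes 120 N, or if a joint passes its speed limit or range.

## Working session

There is one attempt and no reset: what is moved stays moved. The work goes in short steps, Python scripts to look and compute and a shell command to move; the robot and the scene stay as the last step left them, time stands still between calls to the robot, and variables do not carry over. Pictures are saved under pics/ and viewed, at most 10 in all, crops included, and the job is handed in when it is done.

```bash
ls; mkdir -p pics; cat > h.py <<'E'
import numpy as np, cv2
from bench import robot, vision
from scipy.spatial.transform import Rotation as Ro
def cloud(s):
    z=s["z_map"]; v,u=np.mgrid[:z.shape[0],:z.shape[1]]
    c=np.stack([(u-s["cx"])/s["fx"]*z,(v-s["cy"])/s["fy"]*z,z],-1)
    R=np.array(s["R"]);t=np.array(s["t"])
    w=(c-t)@R; w[z==0]=np.nan
    return w
def save(s,n): cv2.imwrite(f"pics/{n}.png",s["color"][:,:,::-1])
E
python3 - <<'E'
from h import *
np.set_printoptions(precision=4,suppress=True)
print(robot.get_obs())
for n in("top","side"):
    s=vision.snapshot(n); save(s,n+"0"); np.savez(f"{n}0.npz",**s); print(n,s["fx"],s["R"],s["t"])
E
```

```text
pics
{'time': 0.0, 'joint_positions': array([ 1.2109,  0.088 ,  1.3722, -0.    ,  1.6836, -0.1031]), 'qvel': array([-0.0004,  0.0006, -0.0026,  0.0018, -0.0009,  0.0007]), 'joint_torque': array([  0.0012, -34.019 , -30.2424,   0.0718,   0.0331,  -0.0002]), 'tool_pos': array([0.1395, 0.5315, 0.2043]), 'ee_rot': array([-3.1394, -0.0002,  2.8848]), 'wrist_force': array([-0.0662, -0.3372, -0.2521]), 'wrist_torque': array([-0.003 , -0.0262, -0.0108]), 'finger_force': 0.0, 'width': 0.09351759550191216}
top 385.8265045562399 [[-0.015  -0.9999  0.0016]
 [-0.9945  0.0148 -0.1036]
 [ 0.1036 -0.0031 -0.9946]] [-0.0086  0.6293  0.7762]
side 368.1360137865467 [[ 0.9512 -0.3085 -0.0006]
 [-0.1894 -0.5824 -0.7905]
 [ 0.2435  0.7521 -0.6124]] [-0.5874  0.1945  0.7997]
```

View pics/top0.png

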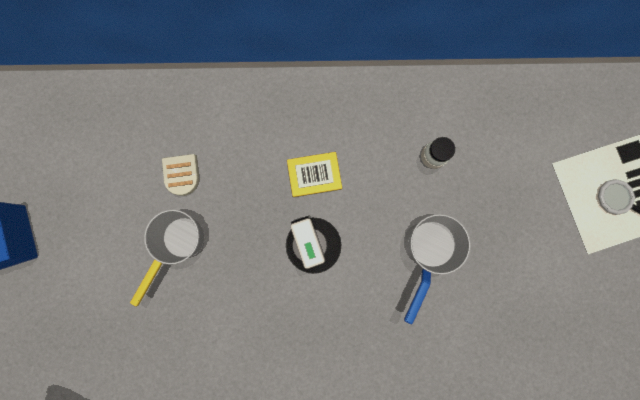

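View pics/side0.png

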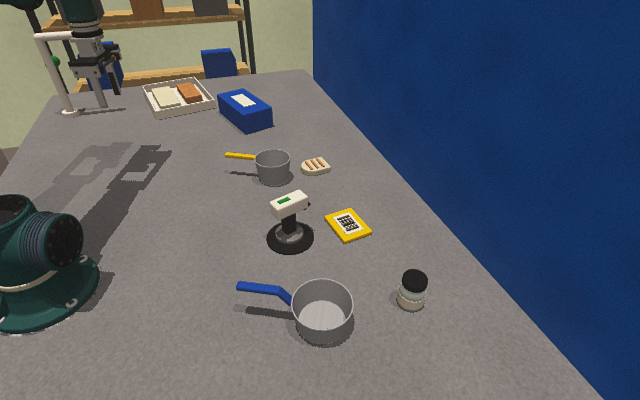

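Top view: small pan about (173,237) with its handle end at (135,302), reader head (308,243) on the pad, label (315,174), big pan (440,244) with its handle end at (409,320), jar (438,152), cast (180,175). Side view: reader head (290,205) on its neck, pans at (272,165) and (322,310). Which end of the reader is the front is still unclear.

```bash
cat > m.py <<'E'
from h import *
np.set_printoptions(precision=4,suppress=True)
def fitc(P):
    from scipy.optimize import least_squares
    P=P[:,:2]; c=np.median(P,0)
    r=least_squares(lambda p:np.hypot(P[:,0]-p[0],P[:,1]-p[1])-p[2],[*c,.05],loss='soft_l1',f_scale=.002)
    return r.x
boxes={"top":{"small":(140,205,205,272),"big":(405,212,475,278)},"side":{"small":(250,145,295,190),"big":(285,275,360,348)}}
cols={"yellow":lambda h,s,v:(abs(h-26)<7)&(s>130)&(v>90),"blue":lambda h,s,v:(abs(h-112)<10)&(s>150)&(v>80),"green":lambda h,s,v:(abs(h-65)<15)&(s>120),"red":lambda h,s,v:((h<8)|(h>172))&(s>120)&(v>60)}
for n in("top","side"):
    s=dict(np.load(n+"0.npz")); W=cloud(s); hsv=cv2.cvtColor(s["color"],cv2.COLOR_RGB2HSV).astype(int); H=[hsv[...,i] for i in range(3)]
    for k,(a,b,c,d) in boxes[n].items():
        P=W[b:d,a:c].reshape(-1,3); P=P[np.isfinite(P[:,0])]
        z=P[:,2]; print(n,k,"zmax",np.percentile(z,[97,99,99.8]))
        rim={"small":.072,"big":.062}[k]
        Q=P[(abs(z-rim)<.005)]
        print("  rim fit",fitc(Q),len(Q))
    for cn,f in cols.items():
        m=f(*H).astype(np.uint8)
        N,L,st,ce=cv2.connectedComponentsWithStats(m)
        for i in range(1,N):
            if st[i,4]>=6 and (cn!='red' or True):
                Q=W[L==i]; Q=Q[np.isfinite(Q[:,0])]
                if len(Q)==0: continue
                q=np.median(Q,0)
                if abs(q[1])<.55 and q[0]<.75 and q[2]<.2:
                    d=Q[:,:2]-Q[:,:2].mean(0); u=np.linalg.svd(d,full_matrices=False)[2][0]; pr=d@u
                    print(n,cn,st[i,:5],ce[i],"med",q,"dir",np.degrees(np.arctan2(u[1],u[0])),"mean",Q.mean(0),"ext",pr.min(),pr.max(),"z",np.percentile(Q[:,2],[5,95]))
    # reader head
    z=W[...,2]; m=(abs(z-.118)<.012)&(abs(W[...,1])<.15)&(W[...,0]>.2)&(W[...,0]<.65)
    Q=W[m]; 
    r=cv2.minAreaRect((Q[:,:2]*1000).astype(np.float32)); print(n,"head",r,"z",np.percentile(Q[:,2],[5,50,95]))
    m=(abs(z-.013)<.006)&(H[0]<200)&(abs(W[...,1]-W[174,315][1])<.08)
    if n=="top":
        r=W[150:198,285:345].reshape(-1,3); r=r[(r[:,2]>.007)&(r[:,2]<.02)]; print("tag",cv2.minAreaRect((r[:,:2]*1000).astype(np.float32)),np.median(r[:,2]))
        for nm,(u,v) in dict(jar=(442,149),cast=(180,175),pad=(314,245)).items(): print(nm,W[v,u])
        r=W[200:290,270:350].reshape(-1,3); rr=s["color"][200:290,270:350].reshape(-1,3).max(1); r=r[(rr<40)&(r[:,2]<.015)]; print("pad",cv2.minEnclosingCircle((r[:,:2]*1000).astype(np.float32)),np.median(r[:,2]))
E
python3 m.py; python3 - <<'E'
import cv2,numpy as np
a=cv2.imread('pics/side0.png')[180:260,250:390]; cv2.imwrite('pics/c1.png',cv2.resize(a,None,fx=5,fy=5,interpolation=cv2.INTER_CUBIC))
E
```

```text
top small zmax [0.0726 0.0736 0.0749]
  rim fit [0.5626 0.2786 0.0526] 448
top big zmax [0.0622 0.0651 0.0736]
  rim fit [ 0.5413 -0.2547  0.058 ] 382
top yellow [ 287  152   55   45 1028] [313.9767 174.4611] med [ 0.6925 -0.0043  0.0118] dir 98.65818070234602 mean [ 0.6949 -0.0047  0.0118] ext -0.05469816999820501 0.0539927500275876 z [0.0092 0.0142]
top yellow [130 260  31  46 409] [145.357  283.0171] med [0.4743 0.3267 0.0721] dir 151.16351997634968 mean [0.4743 0.3263 0.0718] ext -0.04747084911136774 0.046557364115259486 z [0.0684 0.0743]
top blue [405 270  25  54 420] [418.7929 296.5714] med [ 0.4428 -0.2041  0.085 ] dir 153.81613669403896 mean [ 0.442  -0.2035  0.083 ] ext -0.05123922865805282 0.052621447863485465 z [0.0665 0.0877]
top green [306 243   8  15  59] [309.3729 249.9492] med [0.534  0.0049 0.1194] dir -162.5303654956218 mean [0.5341 0.0043 0.1194] ext -0.012341557527488726 0.012680891639660062 z [0.1168 0.1218]
top head ((547.199951171875, 8.835044860839844), (87.65618133544922, 39.94844055175781), 18.570629119873047) z [0.1146 0.1179 0.1202]
tag ((697.0407104492188
[... 655 characters left out ...]
 621] [347.5829 226.2528] med [ 0.692  -0.0251  0.0109] dir -77.97895757968439 mean [ 0.6959 -0.018   0.0101] ext -0.07665855011152226 0.04891276102327863 z [0.0039 0.0129]
side blue [236 281  55  23 480] [264.1313 289.4292] med [ 0.4451 -0.2109  0.084 ] dir -26.896783848596467 mean [ 0.4447 -0.2103  0.081 ] ext -0.05442099480516928 0.05035630295354403 z [0.064  0.0865]
side green [278 197  12   7  34] [283.2059 200.1471] med [0.5367 0.0005 0.1188] dir -159.43286096305184 mean [0.5365 0.0005 0.1188] ext -0.014704556031538174 0.01407409376645473 z [0.1172 0.12  ]
side head ((549.7076416015625, 5.066371917724609), (86.1643295288086, 42.65485382080078), 19.677490234375) z [0.1084 0.1167 0.119 ]
```

View pics/c1.png

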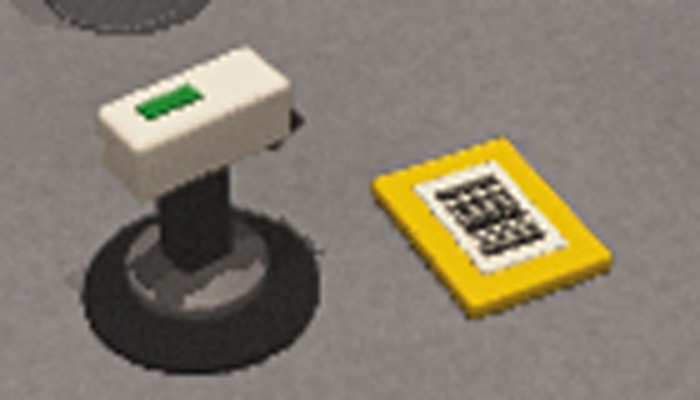

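The dark hood on the head's far end shows the front points away from the robot: reader yaw is about +19°. Heights and sizes match the text. Now I'll work out the grip pose.

```bash
cat >> h.py <<'E'
def to(p,yaw=None,R=None,n=0):
    """tool-frame shift (mm, at present axes) then turn (deg) to reach p/yaw (tool down) """
    o=robot.get_obs(); R0=Ro.from_euler('xyz',o["ee_rot"])
    if R is None: R=Ro.from_euler('xyz',[np.pi,0,np.radians(yaw)])
    d=R0.inv().apply(np.array(p)-o["tool_pos"])*1000
    r=(R0.inv()*R).as_rotvec(degrees=True)
    print("t",round(o["time"],2),"pos",o["tool_pos"].round(4),"rpy",np.degrees(o["ee_rot"]).round(2),"shift mm",d.round(1),"turn",r.round(2),"F",o["wrist_force"].round(2),"w",round(o["width"],4))
E
python3 -c "
from h import *
to([.485,.319,.2],152)"
```

```text
t 0.1 pos [0.1395 0.5315 0.2045] rpy [-1.7989e+02 -1.0000e-02  1.6529e+02] shift mm [-388.1 -117.8    4.6] turn [-0.11  0.   13.29] F [-0.43 -0.32  0.21] w 0.094
```

```bash
python3 -m crank '[[0,[-0.038,-0.0118,0],[0,0,0]],[0,[-0.039,-0.0118,0],[0,0,0]],[0,[-0.039,-0.0118,0],[0,0,0]],[0,[-0.039,-0.0118,0],[0,0,0]],[0,[-0.039,-0.0118,0],[0,0,0]],[0,[-0.039,-0.0118,0],[0,0,0]],[0,[-0.039,-0.0118,0],[0,0,0]],[0,[-0.039,-0.0118,0],[0,0,0]]]'
python3 -m crank '[[0,[-0.039,-0.0118,0],[0,0,0]],[0,[-0.038,-0.0118,0],[0,0,0]],[0,[0,0,0],[0,0,7]],[0,[0,0,0],[0,0,6.3]],[0,[0,0,0],[0,0,0]],[0,[0,0,0],[0,0,0]]]'
python3 - <<'E'
from h import *
to([.485,.319,.2],152)
s=vision.snapshot("wrist"); save(s,"w1"); np.savez("w1.npz",**s)
W=cloud(s); hsv=cv2.cvtColor(s["color"],cv2.COLOR_RGB2HSV).astype(int)
m=(abs(hsv[...,0]-26)<7)&(hsv[...,1]>130)&(hsv[...,2]>80)&(W[...,2]>.03)
Q=W[m]; print(Q.shape,np.median(Q,0),np.percentile(Q[:,2],[5,50,95]))
d=Q[:,:2]-Q[:,:2].mean(0);u=np.linalg.svd(d,full_matrices=False)[2][0];print(Q[:,:2].mean(0),np.degrees(np.arctan2(u[1],u[0])), cv2.minAreaRect((Q[:,:2]*1000).astype(np.float32)))
E
```

```text
time: 0.9
tool_pos: [0.4175, 0.3605, 0.2049]
ee_rot: [-3.141, -0.001, 2.885]
wrist_force: [1.0, 0.6, 0.4]
width: 0.094
finger_force: 0.0
time: 1.5
tool_pos: [0.4848, 0.3193, 0.205]
ee_rot: [-3.141, -0.001, 2.655]
wrist_force: [0.4, -0.7, -0.2]
width: 0.0939
finger_force: 0.0
t 1.5 pos [0.4848 0.3193 0.205 ] rpy [-1.7996e+02 -3.0000e-02  1.5212e+02] shift mm [-0.3 -0.1  5. ] turn [-0.04 -0.03  0.12] F [ 0.43 -0.68 -0.16] w 0.0939
(1344, 3) [0.47764373 0.32409144 0.07252549] [0.07110863 0.07252549 0.32398232]
[0.47573966 0.3244234 ] -25.360077782920854 ((467.3622741699219, 321.0968017578125), (85.90859985351562, 86.77220916748047), 26.96771240234375)
```

View pics/w1.png

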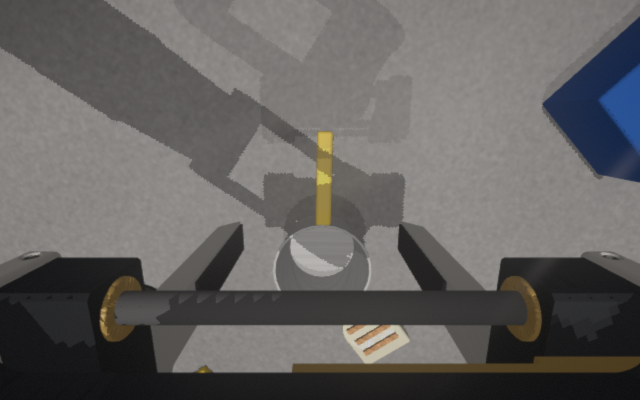

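Wrist view: yellow handle runs vertically at columns 317–332, rows 132–225, between the two fingers (about columns 240 and 400), with the pan rim at (322,270). It is well aligned, so I'll refine the numbers.

```bash
python3 - <<'E'
from h import *
s=dict(np.load("w1.npz")); W=cloud(s); hsv=cv2.cvtColor(s["color"],cv2.COLOR_RGB2HSV).astype(int)
m=(abs(hsv[...,0]-26)<7)&(hsv[...,1]>130)&(hsv[...,2]>80)&(W[...,2]>.06)&(W[...,2]<.08)
Q=W[m]
d=Q[:,:2]-Q[:,:2].mean(0);u=np.linalg.svd(d,full_matrices=False)[2][0];print(len(Q),Q.mean(0),np.degrees(np.arctan2(-u[1],-u[0])), cv2.minAreaRect((Q[:,:2]*1000).astype(np.float32)))
z=W[...,2];v,u_=np.mgrid[:400,:640]
P=W[(abs(z-.072)<.004)&(v>215)&(v<288)&(u_>262)&(u_<385)]
exec(open("m.py").read().split("boxes=")[0].split("suppress=True)")[1])
print(len(P),fitc(P))
E
```

```text
1209 [0.47799229 0.32548754 0.0723989 ] 151.20723614582124 ((477.6095886230469, 325.7816467285156), (14.904823303222656, 95.3902587890625), 61.239768981933594)
725 [0.56422141 0.2780013  0.05158787]
```

```bash
python3 -m crank '[[0,[0,0.001,0.03],[0,0,0.7]],[0,[0,0,0.04],[0,0,0]],[0,[0,0,0.04],[0,0,0]],[0,[0,0,0.03],[0,0,0]],[0,[0,0,0.018],[0,0,0]],[0,[0,0,0],[0,0,0]],[1,[0,0,0],[0,0,0]],[1,[0,0,0],[0,0,0]]]'
python3 -m crank '[[1,[0,0,0],[0,0,0]],[1,[0,0,0],[0,0,0]],[1,[0,0,0],[0,0,0]],[1,[0,0,0],[0,0,0]],[1,[0,0,0],[0,0,0]],[1,[0,0,0],[0,0,0]]]'
```

```text
time: 2.35
tool_pos: [0.4866, 0.321, 0.0495]
ee_rot: [3.139, 0.002, 2.641]
wrist_force: [0.7, -0.2, 0.7]
width: 0.0817
finger_force: 0.0
time: 2.95
tool_pos: [0.4855, 0.3202, 0.0475]
ee_rot: [3.142, -0.0, 2.64]
wrist_force: [0.3, -0.2, -0.4]
width: 0.0333
finger_force: 0.0
```

```bash
python3 -m crank '[[1,[0,0,0],[0,0,0]],[1,[0,0,0],[0,0,0]],[1,[0,0,0],[0,0,0]],[1,[0,0,0],[0,0,0]],[1,[0,0,0],[0,0,0]]]'
python3 -m crank '[[1,[0,0,-0.01],[0,0,0]],[1,[0,0,-0.02],[0,0,0]],[1,[0,0,-0.03],[0,0,0]],[1,[0,0,-0.04],[0,0,0]],[1,[0,0,-0.04],[0,0,0]],[1,[0,0,0],[0,0,0]],[1,[0,0,0],[0,0,0]]]'
python3 - <<'E'
from h import *
o=robot.get_obs(); print(o)
for n in("side","top"):
    s=vision.snapshot(n); save(s,n+"1"); np.savez(n+"1.npz",**s)
a=cv2.imread("pics/side1.png")[60:210,180:380]; cv2.imwrite("pics/c2.png",cv2.resize(a,None,fx=4,fy=4,interpolation=cv2.INTER_CUBIC))
E
```

```text
time: 3.45
tool_pos: [0.4855, 0.3202, 0.0474]
ee_rot: [3.142, -0.0, 2.641]
wrist_force: [0.3, -0.2, 0.2]
width: 0.0154
finger_force: 30.0
time: 4.15
tool_pos: [0.4857, 0.3204, 0.1887]
ee_rot: [3.14, 0.001, 2.64]
wrist_force: [-0.6, -0.0, -2.8]
width: 0.0157
finger_force: 30.0
{'time': 4.15, 'joint_positions': array([ 4.85512805e-01,  1.60233125e-01,  1.32279977e+00,  2.30541614e-04,
        1.65635184e+00, -5.84109795e-01]), 'qvel': array([-0.00062667,  0.0337906 ,  0.06732258, -0.00142096, -0.00437153,
       -0.00092466]), 'joint_torque': array([ 2.35160440e-02, -4.03732717e+01, -3.31610262e+01, -8.38546897e-02,
       -8.21045972e-02, -3.65446067e-03]), 'tool_pos': array([0.48573867, 0.32038088, 0.18870967]), 'ee_rot': array([3.13962415e+00, 1.02599481e-03, 2.64043787e+00]), 'wrist_force': array([-6.07916192e-01, -1.85313535e-03, -2.80549624e+00]), 'wrist_torque': array([ 0.05258574,  0.16306652, -0.01855936]), 'finger_force': 29.988066852092743, 'width': 0.015695715565362704}
```

View pics/c2.png

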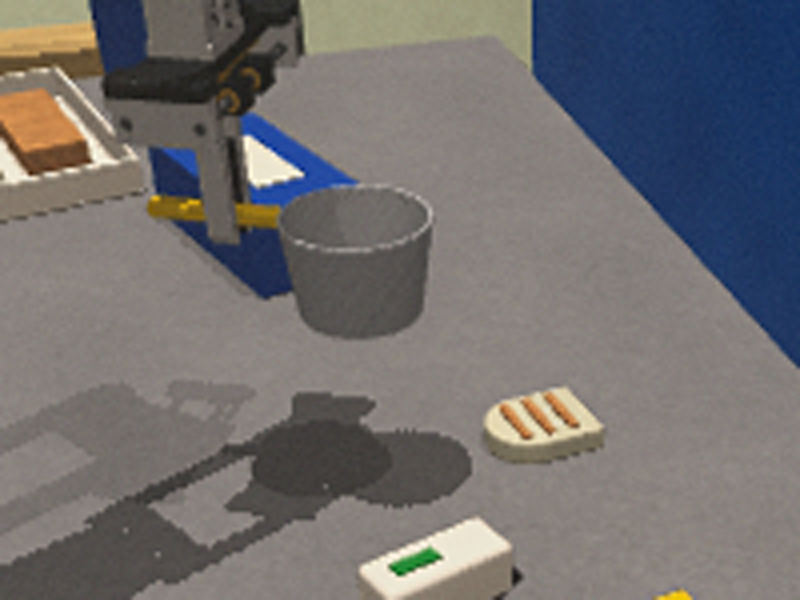

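Crop of the side view: the pan is lifted by its handle (at (180,210)), with the rim around (355,215), and looks level. I'll measure the tilt with a plane fit.

```bash
cat >> h.py <<'E'
def fitc(P):
    from scipy.optimize import least_squares
    P=P[:,:2]; c=np.median(P,0)
    r=least_squares(lambda p:np.hypot(P[:,0]-p[0],P[:,1]-p[1])-p[2],[*c,.055],loss='soft_l1',f_scale=.002)
    return r.x
def rim(W,c,z0,rr=(.042,.062),dz=.02,hdir=None,tol=.004):
    r=np.hypot(W[...,0]-c[0],W[...,1]-c[1]); Q=W[(r>rr[0])&(r<rr[1])&(abs(W[...,2]-z0)<dz)]
    # highest point per angle bin
    a=(np.degrees(np.arctan2(Q[:,1]-c[1],Q[:,0]-c[0]))//6).astype(int); T=[]
    for k in np.unique(a):
        q=Q[a==k]; T.append(q[np.argsort(q[:,2])[-3:]].mean(0))
    T=np.array(T)
    if hdir is not None:
        an=np.degrees(np.arctan2(T[:,1]-c[1],T[:,0]-c[0])); T=T[abs((an-hdir+180)%360-180)>25]
    keep=np.ones(len(T),bool)
    for _ in range(6):
        A=np.c_[T[:,:2]-c[:2],np.ones(len(T))]; x=np.linalg.lstsq(A[keep],T[keep,2],rcond=None)[0]; e=T[:,2]-A@x; keep=abs(e)<tol
    n=len(T); P=Q[abs(Q[:,2]-(np.c_[Q[:,:2]-c[:2],np.ones(len(Q))]@x))<.004]
    print("rim z %.4f slopes deg x %.2f y %.2f n %d/%d"%(x[2],*np.degrees(x[:2]),keep.sum(),n),"circle",fitc(P).round(4))
    if hdir is not None:
        h=np.radians(hdir); print("   slope along handle dir %.2f, across %.2f"%(np.degrees(x[0]*np.cos(h)+x[1]*np.sin(h)),np.degrees(-x[0]*np.sin(h)+x[1]*np.cos(h))))
E
python3 - <<'E'
from h import *
for n in("side","top"):
    for k,(c,z) in {"0":((.5646,.277),.072),"1":((.5646,.277),.213)}.items():
        print(n,k); rim(cloud(dict(np.load(n+k+".npz"))),c,z,hdir=151)
E
```

```text
side 0
rim z 0.0688 slopes deg x 0.23 y -0.16 n 48/52 circle [0.567  0.2755 0.0521]
   slope along handle dir -0.28, across 0.03
side 1
rim z 0.2095 slopes deg x -0.46 y 0.29 n 47/50 circle [0.5664 0.2748 0.0523]
   slope along handle dir 0.55, across -0.03
top 0
rim z 0.0726 slopes deg x -0.21 y 0.13 n 52/52 circle [0.5637 0.2783 0.0521]
   slope along handle dir 0.24, across -0.01
top 1
rim z 0.2105 slopes deg x -0.78 y 0.36 n 52/52 circle [0.5627 0.2767 0.0521]
   slope along handle dir 0.85, across 0.06
```

```bash
python3 -c "
from h import *
to([.5833,-.1754,.195],64.2)"
```

```text
t 4.25 pos [0.4843 0.3196 0.1853] rpy [-1.7981e+02 -1.4000e-01  1.5128e+02] shift mm [-324.6 -386.6   -9.2] turn [-2.600e-01  4.000e-02  8.708e+01] F [-0.36  0.52 -2.33] w 0.0157
```

```bash
python3 -m crank '[[1,[-0.007,-0.008,-0.005],[0,0,0]],[1,[-0.0162,-0.0193,-0.005],[0,0,0]],[1,[-0.0232,-0.0276,0],[0,0,0]],[1,[-0.0232,-0.0276,0],[0,0,0]],[1,[-0.0232,-0.0276,0],[0,0,0]],[1,[-0.0232,-0.0276,0],[0,0,0]],[1,[-0.0232,-0.0276,0],[0,0,0]],[1,[-0.0232,-0.0276,0],[0,0,0]]]'
python3 -m crank '[[1,[-0.0232,-0.0276,0],[0,0,0]],[1,[-0.0232,-0.0276,0],[0,0,0]],[1,[-0.0232,-0.0276,0],[0,0,0]],[1,[-0.0232,-0.0276,0],[0,0,0]],[1,[-0.0232,-0.0276,0],[0,0,0]],[1,[-0.0232,-0.0276,0],[0,0,0]],[1,[-0.0162,-0.0193,0],[0,0,0]],[1,[-0.007,-0.008,0],[0,0,0]]]'
python3 -m crank '[[1,[0,0,0],[0,0,4]],[1,[0,0,0],[0,0,7]],[1,[0,0,0],[0,0,8.5]],[1,[0,0,0],[0,0,8.5]],[1,[0,0,0],[0,0,8.5]],[1,[0,0,0],[0,0,8.5]],[1,[0,0,0],[0,0,8.5]],[1,[0,0,0],[0,0,8.5]]]'
python3 -m crank '[[1,[0,0,0],[0,0,8.5]],[1,[0,0,0],[0,0,8.5]],[1,[0,0,0],[0,0,5]],[1,[0,0,0],[0,0,3]],[1,[0,0,0],[0,0,0]],[1,[0,0,0],[0,0,0]],[1,[0,0,0],[0,0,0]]]'
cat > look.py <<'E'
from h import *
import sys
zz=float(sys.argv[1]); tag=sys.argv[2]
c=np.array([float(sys.argv[3]),float(sys.argv[4])]) if len(sys.argv)>3 else np.array([.5427,-.2565])
to([.5833,-.1754,.195],64.2)
for n in("side","top"):
    s=vision.snapshot(n); save(s,n+tag); np.savez(n+tag+".npz",**s); W=cloud(s)
    print(n,"small"); rim(W,c,zz,hdir=63.5)
    if zz>.11: print(n,"big"); rim(W,np.array([.5427,-.2565]),.062,(.05,.066),.008)
E
python3 look.py .214 2
```

```text
time: 5.05
tool_pos: [0.5344, 0.0707, 0.196]
ee_rot: [-3.14, -0.002, 2.64]
wrist_force: [0.7, 0.5, -3.3]
width: 0.0156
finger_force: 30.0
time: 5.85
tool_pos: [0.5838, -0.1772, 0.1954]
ee_rot: [-3.14, -0.004, 2.637]
wrist_force: [0.4, 0.2, -2.5]
width: 0.0156
finger_force: 30.0
time: 6.65
tool_pos: [0.5844, -0.1733, 0.1965]
ee_rot: [-3.14, -0.001, 1.553]
wrist_force: [0.2, -0.3, -0.9]
width: 0.0156
finger_force: 30.0
time: 7.35
tool_pos: [0.5848, -0.174, 0.1972]
ee_rot: [-3.141, -0.0, 1.123]
wrist_force: [0.4, 0.0, -2.6]
width: 0.0157
finger_force: 30.0
t 7.35 pos [ 0.5848 -0.174   0.1972] rpy [-1.7996e+02 -1.0000e-02  6.4350e+01] shift mm [-2.  -0.7  2.2] turn [-0.04 -0.01  0.15] F [ 0.4   0.01 -2.61] w 0.0157
side small
rim z 0.2199 slopes deg x 0.27 y 0.47 n 51/51 circle [ 0.546  -0.2582  0.0521]
   slope along handle dir 0.55, across -0.03
side big
rim z 0.0620 slopes deg x -0.08 y -0.20 n 44/48 circle [ 0.5442 -0.2581  0.0583]
top small
rim z 0.2197 slopes deg x -1.21 y -0.12 n 21/21 circle [ 0.5435 -0.255   0.0522]
   slope along handle dir -0.65, across 1.03
top bigTraceback (most recent call last):
  File "look.py", line 9, in <module>
    if zz>.11: print(n,"big"); rim(W,np.array([.5427,-.2565]),.062,(.05,.066),.008)
                               ~~~^^^^^^^^^^^^^^^^^^^^^^^^^^^^^^^^^^^^^^^^^^^^^^^^^
  File "h.py", line 34, in rim
    A=np.c_[T[:,:2]-c[:2],np.ones(len(T))]; x=np.linalg.lstsq(A[keep],T[keep,2],rcond=None)[0]; e=T[:,2]-A@x; keep=abs(e)<tol
            ~^^^^^^
IndexError: too many indices for array: array is 1-dimensional, but 2 were indexed
```

```bash
python3 -m crank '[[1,[-0.0009,-0.0018,0.01],[0,-0.6,0]],[1,[0,0,0.02],[0,0,0]],[1,[0,0,0.025],[0,0,0]],[1,[0,0,0.025],[0,0,0]],[1,[0,0,0.02],[0,0,0]],[1,[0,0,0.01],[0,0,0]],[1,[0,0,0],[0,0,0]],[1,[0,0,0],[0,0,0]]]'
python3 look.py .109 3
```

```text
time: 8.25
tool_pos: [0.5829, -0.1753, 0.0881]
ee_rot: [3.141, 0.01, 1.122]
wrist_force: [0.3, 0.6, -1.1]
width: 0.0158
finger_force: 30.0
t 8.25 pos [ 0.5829 -0.1753  0.0881] rpy [179.94   0.6   64.29] shift mm [  -1.     0.5 -106.9] turn [0.06 0.6  0.09] F [ 0.31  0.64 -1.11] w 0.0158
side small
rim z 0.1118 slopes deg x 0.21 y -0.21 n 51/51 circle [ 0.5442 -0.2592  0.0522]
   slope along handle dir -0.10, across -0.29
top small
rim z 0.1133 slopes deg x 0.29 y -0.12 n 25/26 circle [ 0.5414 -0.2564  0.0517]
   slope along handle dir 0.02, across -0.32
```

```bash
python3 -m crank '[[1,[0.0011,-0.0005,0.007],[0,0,0]],[1,[0,0,0.008],[0,0,0]],[1,[0,0,0.007],[0,0,0]],[1,[0,0,0.004],[0,0,0]],[1,[0,0,0.002],[0,0,0]],[1,[0,0,0.001],[0,0,0]],[1,[0,0,0],[0,0,0]]]'
python3 -m crank '[[1,[0,0,0.001],[0,0,0]],[1,[0,0,0.001],[0,0,0]],[1,[0,0,0.001],[0,0,0]],[1,[0,0,0],[0,0,0]]]'
```

```text
time: 9.05
tool_pos: [0.5825, -0.1743, 0.0584]
ee_rot: [3.142, 0.01, 1.122]
wrist_force: [0.0, 0.7, -1.6]
width: 0.0157
finger_force: 30.0
time: 9.45
tool_pos: [0.5823, -0.1742, 0.0553]
ee_rot: [-3.141, 0.01, 1.122]
wrist_force: [0.5, 0.6, -2.0]
width: 0.0157
finger_force: 30.0
```

```bash
for i in 1; do python3 -m crank '[[1,[0,0,0.001],[0,0,0]],[1,[0,0,0.0005],[0,0,0]],[1,[0,0,0],[0,0,0]]]'; done
python3 -m crank '[[1,[0,0,0.001],[0,0,0]],[1,[0,0,0],[0,0,0]]]'
python3 look.py .077 4
```

```text
time: 9.75
tool_pos: [0.5823, -0.1742, 0.0538]
ee_rot: [-3.141, 0.01, 1.122]
wrist_force: [-0.1, 0.1, -2.7]
width: 0.0157
finger_force: 30.0
time: 9.95
tool_pos: [0.5824, -0.1743, 0.0529]
ee_rot: [-3.142, 0.01, 1.122]
wrist_force: [-0.6, 0.1, -1.9]
width: 0.0157
finger_force: 30.0
t 9.95 pos [ 0.5824 -0.1743  0.0529] rpy [-180.      0.6    64.29] shift mm [  -2.1    1.3 -142.1] turn [-0.    0.6   0.09] F [-0.6   0.12 -1.85] w 0.0157
side small
rim z 0.0767 slopes deg x 0.06 y -0.12 n 51/51 circle [ 0.5437 -0.2581  0.0522]
   slope along handle dir -0.08, across -0.10
top small
rim z 0.0778 slopes deg x 0.47 y 0.45 n 26/27 circle [ 0.5407 -0.2551  0.052 ]
   slope along handle dir 0.61, across -0.21
```

```bash
python3 -m crank '[[1,[0,0,0.0005],[0,0,0]],[1,[0,0,0],[0,0,0]]]'
python3 -m crank '[[1,[0,0,0.0005],[0,0,0]],[1,[0,0,0],[0,0,0]]]'
python3 -m crank '[[1,[0,0,0.0005],[0,0,0]],[1,[0,0,0],[0,0,0]]]'
```

```text
time: 10.25
tool_pos: [0.5825, -0.1743, 0.0526]
ee_rot: [3.141, 0.01, 1.122]
wrist_force: [-0.1, 0.5, -1.0]
width: 0.0155
finger_force: 30.0
time: 10.45
tool_pos: [0.5826, -0.1743, 0.0524]
ee_rot: [3.141, 0.01, 1.122]
wrist_force: [-0.9, 0.7, 0.0]
width: 0.0158
finger_force: 30.0
time: 10.65
tool_pos: [0.5827, -0.1741, 0.0522]
ee_rot: [3.141, 0.01, 1.122]
wrist_force: [-0.7, 1.1, 3.5]
width: 0.016
finger_force: 30.0
```

```bash
python3 -m crank '[[0.5,[0,0,0],[0,0,0]],[0.5,[0,0,0],[0,0,0]],[0.5,[0,0,0],[0,0,0]],[0.5,[0,0,0],[0,0,0]]]'
python3 -m crank '[[0.5,[0,0,-0.01],[0,0,0]],[0,[0,0,-0.03],[0,0,0]],[0,[0,0,-0.04],[0,0,0]],[0,[0,0,-0.04],[0,0,0]],[0,[0,0,-0.03],[0,0.6,0]],[0,[0,0,0],[0,0,0]],[0,[0,0,0],[0,0,0]]]'
python3 look.py .077 5; python3 - <<'E'
from h import *
W=cloud(dict(np.load("side5.npz")));
for n in("side","top"):
    s=dict(np.load(n+"5.npz"));W=cloud(s);hsv=cv2.cvtColor(s["color"],cv2.COLOR_RGB2HSV).astype(int)
    for nm,h0 in(("yel",26),("blue",112)):
        m=(abs(hsv[...,0]-h0)<9)&(hsv[...,1]>130)&(W[...,2]>.055)&(W[...,2]<.1)&(abs(W[...,1]+.22)<.15)&(W[...,0]>.3)&(W[...,0]<.7)
        Q=W[m];d=Q[:,:2]-Q[:,:2].mean(0);u=np.linalg.svd(d,full_matrices=False)[2][0];print(n,nm,len(Q),Q.mean(0),np.degrees(np.arctan2(u[1],u[0])))
a=cv2.imread("pics/side5.png")[180:380,180:440]; cv2.imwrite("pics/c3.png",cv2.resize(a,None,fx=3,fy=3))
E
```

```text
time: 11.05
tool_pos: [0.5823, -0.1745, 0.0512]
ee_rot: [-3.141, 0.011, 1.122]
wrist_force: [0.5, -0.2, -0.9]
width: 0.0443
finger_force: 0.0
time: 11.75
tool_pos: [0.5834, -0.1731, 0.2026]
ee_rot: [3.139, -0.0, 1.122]
wrist_force: [0.4, 0.4, -0.7]
width: 0.0916
finger_force: 0.0
t 11.75 pos [ 0.5834 -0.1731  0.2026] rpy [ 1.7986e+02 -1.0000e-02  6.4280e+01] shift mm [-2.1  0.9  7.6] turn [ 0.14 -0.01  0.08] F [ 0.38  0.4  -0.72] w 0.0916
side small
rim z 0.0766 slopes deg x -0.11 y -0.11 n 51/51 circle [ 0.5438 -0.258   0.0522]
   slope along handle dir -0.15, across 0.05
top small
rim z -0.0253 slopes deg x -62.13 y -94.81 n 5/5 circle [-41.0303 -72.7118  83.4831]
   slope along handle dir -112.57, across 13.30
side yel 254 [ 0.58646627 -0.16952701  0.0759624 ] -115.67847130054142
side blue 546 [ 0.44490903 -0.21018464  0.08053031] -27.206067337773028
top yel 303 [ 0.58913142 -0.15305439  0.0763423 ] -115.64674757831725<stdin>:7: RuntimeWarning: Mean of empty slice.
  ret = um.true_divide(
Traceback (most recent call last):
IndexError: index 0 is out of bounds for axis 0 with size 0
```

```bash
cat > lab.py <<'E'
from h import *
def label(s):
    W=cloud(s);hsv=cv2.cvtColor(s["color"],cv2.COLOR_RGB2HSV).astype(int);z=W[...,2]
    reg=(abs(z-.012)<.009)&(W[...,0]>.62)&(W[...,0]<.78)&(abs(W[...,1]+.005)<.09)
    y=(reg&(abs(hsv[...,0]-26)<8)&(hsv[...,1]>120)).astype(np.uint8)
    # fill plate hull, label = non-yellow inside
    pts=np.argwhere(y)[:,::-1].astype(np.int32); hull=np.zeros_like(y); cv2.fillConvexPoly(hull,cv2.convexHull(pts),1)
    hull=cv2.erode(hull,np.ones((5,5),np.uint8)); w=(hull>0)&(hsv[...,1]<90)
    q=np.argwhere(w)[:,::-1].astype(np.float32); r=cv2.minAreaRect(q); u,v=r[0]
    R=np.array(s["R"]);t=np.array(s["t"]); d=R.T@np.array([(u-s["cx"])/s["fx"],(v-s["cy"])/s["fy"],1]); C=-R.T@t
    P=C+d*(.013-C[2])/d[2]
    print("label px",(u,v),"size",r[1],"at z=.013:",P.round(4),"depth z med",np.median(z[w]).round(4)); return (C,d)
if __name__=="__main__":
    L=[label(dict(np.load(n+"0.npz"))) for n in("top","side")]
    A=sum((np.eye(3)-np.outer(d,d)/(d@d)) for C,d in L);b=sum((np.eye(3)-np.outer(d,d)/(d@d))@C for C,d in L);print("triangulated",np.linalg.solve(A,b).round(4))
E
python3 lab.py; python3 -c "
from h import *
to([.5447,.0057,.2],19)"
```

```text
label px (313.9405822753906, 173.45677185058594) size (23.134449005126953, 35.50748062133789) at z=.013: [ 0.6968 -0.0046  0.013 ] depth z med nan
label px (347.3934326171875, 222.67213439941406) size (27.143817901611328, 16.644794464111328) at z=.013: [ 0.6992 -0.0089  0.013 ] depth z med nan
triangulated [ 0.6991 -0.005   0.0094]
t 11.85 pos [ 0.5822 -0.1726  0.1996] rpy [-1.7982e+02  1.0000e-02  6.4280e+01] shift mm [ 1.444e+02 -1.112e+02 -1.000e-01] turn [-0.17  0.09 45.28] F [ 0.17  0.3  -0.49] w 0.0933
```

```bash
python3 -m crank '[[0,[0.014,-0.011,0],[0,0,0]],[0,[0.029,-0.0223,0],[0,0,0]],[0,[0.029,-0.0223,0],[0,0,0]],[0,[0.029,-0.0223,0],[0,0,0]],[0,[0.029,-0.0223,0],[0,0,0]],[0,[0.014,-0.011,0],[0,0,0]],[0,[0,0,0],[0,0,6]],[0,[0,0,0],[0,0,8.5]]]'
python3 -m crank '[[0,[0,0,0],[0,0,8.5]],[0,[0,0,0],[0,0,8.5]],[0,[0,0,0],[0,0,8.5]],[0,[0,0,0],[0,0,5.3]],[0,[0,0,0],[0,0,0]],[0,[0,0,0],[0,0,0]]]'
python3 - <<'E'
from h import *
from lab import label
to([.5447,.0057,.2],19)
s=vision.snapshot("wrist"); save(s,"w2"); np.savez("w2.npz",**s); W=cloud(s)
m=(abs(W[...,2]-.118)<.006)&(np.hypot(W[...,0]-.548,W[...,1]-.007)<.07)
Q=W[m];print("head",cv2.minAreaRect((Q[:,:2]*1000).astype(np.float32)),np.median(Q[:,2]))
try: label(s)
except Exception as e: print(e)
E
```

```text
time: 12.65
tool_pos: [0.5438, 0.0074, 0.2]
ee_rot: [-3.139, 0.001, 0.866]
wrist_force: [0.3, 0.2, -0.4]
width: 0.0938
finger_force: 0.0
time: 13.25
tool_pos: [0.5445, 0.0059, 0.2004]
ee_rot: [-3.14, 0.002, 0.334]
wrist_force: [-1.0, 0.7, -1.0]
width: 0.0939
finger_force: 0.0
t 13.25 pos [0.5445 0.0059 0.2004] rpy [-1.7993e+02  1.0000e-01  1.9140e+01] shift mm [0.1 0.2 0.4] turn [-0.07  0.1   0.14] F [-1.03  0.71 -1.02] w 0.0939
head ((549.8921508789062, 6.915042877197266), (87.07769012451172, 39.97509765625), 18.123336791992188) 0.11847035320292029
label px (378.0577087402344, 48.71153259277344) size (71.38626861572266, 51.18630599975586) at z=.013: [ 0.6995 -0.0068  0.013 ] depth z med nan
```

View pics/w2.png

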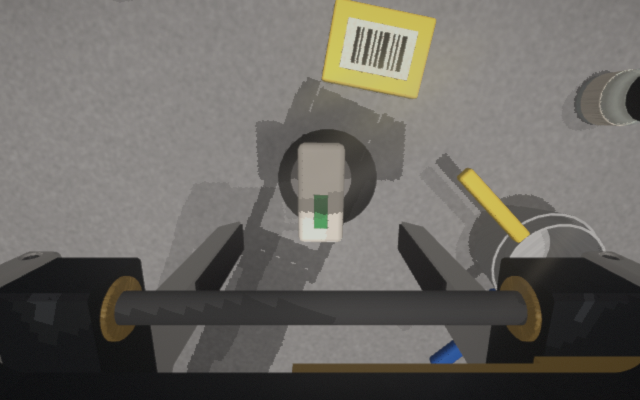

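View pics/side5.png

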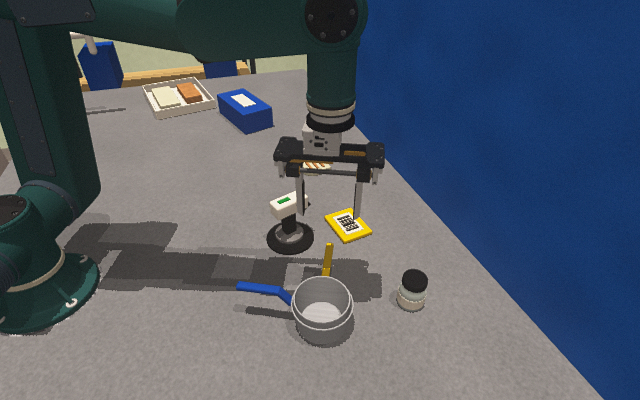

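Wrist view: the reader head is centred at (321,192) between the fingers, green mark at the rear, label at (378,49). Side view: small pan nested at (322,305), its yellow handle about square to the blue one, jar and tag undisturbed.

```bash
python3 -m crank '[[0,[0.0015,0,0.02],[0,0,0.5]],[0,[0,0,0.03],[0,0,0]],[0,[0,0,0.03],[0,0,0]],[0,[0,0,0.022],[0,0,0]],[0,[0,0,0.012],[0,0,0]],[0,[0,0,0],[0,0,0]],[0,[0,0,0],[0,0,0]],[1,[0,0,0],[0,0,0]]]'
python3 -m crank '[[1,[0,0,0],[0,0,0]],[1,[0,0,0],[0,0,0]],[1,[0,0,0],[0,0,0]],[1,[0,0,0],[0,0,0]],[1,[0,0,0],[0,0,0]],[1,[0,0,0],[0,0,0]],[1,[0,0,0],[0,0,0]],[1,[0,0,0],[0,0,0]]]'
python3 -m crank '[[1,[0,0,0],[0,0,0]],[1,[0,0,0],[0,0,0]]]'
```

```text
time: 14.1
tool_pos: [0.548, 0.0055, 0.0893]
ee_rot: [3.14, -0.003, 0.323]
wrist_force: [-0.4, -0.0, 0.6]
width: 0.0892
finger_force: 0.0
time: 14.9
tool_pos: [0.5467, 0.0058, 0.0874]
ee_rot: [-3.141, 0.0, 0.323]
wrist_force: [0.5, 1.3, 0.3]
width: 0.04
finger_force: 30.0
time: 15.1
tool_pos: [0.5467, 0.0058, 0.0874]
ee_rot: [-3.141, 0.0, 0.323]
wrist_force: [-0.1, 1.8, -0.6]
width: 0.0398
finger_force: 30.0
```

```bash
python3 -m crank '[[1,[0,0,-0.005],[0,0,0]],[1,[0,0,-0.014],[0,0,0]],[1,[0,0,-0.025],[0,0,0]],[1,[0,0,-0.03],[0,0,0]],[1,[-0.001,0.01,-0.02],[0,0,0]],[1,[-0.0014,0.02,-0.01],[0,0,0]],[1,[-0.001,0.02,0],[0,0,0]],[1,[-0.001,0.0105,0],[0,0,0]]]'
python3 -m crank '[[1,[0,0,0],[0,0,0]],[1,[0,0,0],[0,0,0]],[1,[0,0,0],[0,0,0]]]'
python3 - <<'E'
from h import *
from lab import label
to([.5617,-.053,.1914],18.5)
for n in("wrist","side","top"):
    s=vision.snapshot(n); save(s,n+"6"); np.savez(n+"6.npz",**s); W=cloud(s)
    m=(abs(W[...,2]-.222)<.012)&(np.hypot(W[...,0]-.566,W[...,1]+.053)<.06)
    hsv=cv2.cvtColor(s["color"],cv2.COLOR_RGB2HSV); m&=(hsv[...,2]>110)&(hsv[...,1]<60)
    Q=W[m]
    if len(Q)<20: print(n,len(Q)); continue
    c=Q.mean(0);x=np.linalg.svd(Q-c,full_matrices=False)[2][2];x*=np.sign(x[2]);print(n,len(Q),"head",cv2.minAreaRect((Q[:,:2]*1000).astype(np.float32)),np.median(Q[:,2]),"normal",x.round(3))
label(dict(np.load("wrist6.npz")))
a=cv2.imread("pics/side6.png")[130:290,200:400]; cv2.imwrite("pics/c4.png",cv2.resize(a,None,fx=3,fy=3))
E
```

```text
time: 15.9
tool_pos: [0.5625, -0.0547, 0.193]
ee_rot: [3.14, -0.002, 0.322]
wrist_force: [0.4, -0.0, -3.1]
width: 0.0398
finger_force: 30.0
time: 16.2
tool_pos: [0.5614, -0.0524, 0.1911]
ee_rot: [-3.141, 0.001, 0.323]
wrist_force: [0.8, -0.1, -1.9]
width: 0.0398
finger_force: 30.0
t 16.2 pos [ 0.5614 -0.0524  0.1911] rpy [-1.7994e+02  3.0000e-02  1.8530e+01] shift mm [ 0.1  0.7 -0.3] turn [-0.06  0.04  0.03] F [ 0.83 -0.14 -1.92] w 0.0398
wrist 8813 head ((575.9160766601562, -54.25517272949219), (68.36024475097656, 51.95106887817383), 18.28078269958496) 0.22228601359443578 normal [0.022 0.002 1.   ]
side 367 head ((563.8203735351562, -59.342891693115234), (60.4289665222168, 89.05615234375), 78.67337799072266) 0.22030266239189322 normal [ 0.008 -0.078  0.997]
top 0
label px (319.71929931640625, 43.55500411987305) size (74.1707763671875, 52.448001861572266) at z=.013: [ 0.6995 -0.006   0.013 ] depth z med nan
```

View pics/c4.png

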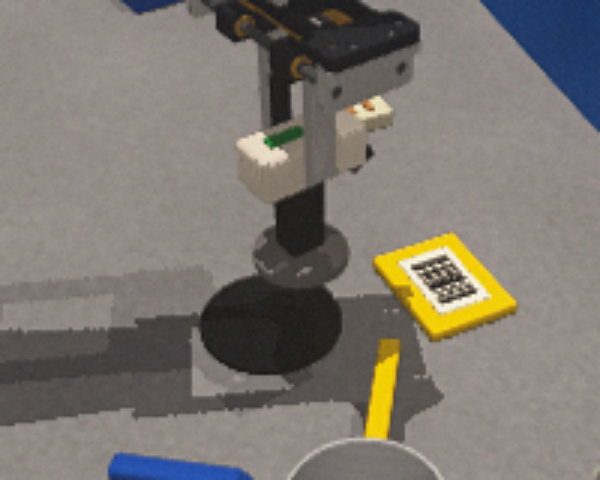

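Crop: reader is held upright over the bench with its hood end facing the tag; the empty pad is at (270,325). I'll check tilt against the pre-grasp frame, and the pad centre.

```bash
python3 - <<'E'
from h import *
for n,o,z0 in(("w2",(.546,.0057),.118),("wrist6",(.5607,-.0526),.222)):
    W=cloud(dict(np.load(n+".npz"))); a=np.radians(18.5); d=W[...,:2]-np.array(o); x=d@[np.cos(a),np.sin(a)]; y=d@[-np.sin(a),np.cos(a)]
    for lo,hi in((-.036,.044),(.009,.044)):
        m=(x>lo)&(x<hi)&(abs(y)<.014)&(abs(W[...,2]-z0)<.008)
        A=np.c_[x[m],y[m],np.ones(m.sum())]; s=np.linalg.lstsq(A,W[...,2][m],rcond=None)[0]; print(n,m.sum(),"slope deg x,y",np.degrees(s[:2]).round(2),s[2].round(4))
    m=(abs(y)<.014)&(abs(W[...,2]-z0)<.008)&(abs(x)<.07); print("front x",np.percentile(x[m],[0.5,99.5]).round(4))
for n in("side6","top6"):
    s=dict(np.load(n+".npz"));W=cloud(s);dk=s["color"].max(2)<45
    m=dk&(abs(W[...,2]-.006)<.004)&(np.hypot(W[...,0]-.545,W[...,1])<.075); Q=W[m]
    if len(Q)>10: print(n,len(Q),cv2.minEnclosingCircle((Q[:,:2]*1000).astype(np.float32)))
E
```

```text
w2 2934 slope deg x,y [-0.54  0.01] 0.1189
w2 1363 slope deg x,y [-0.17  0.1 ] 0.1186
front x [-0.0388  0.0475]
wrist6 6504 slope deg x,y [-0.96  0.36] 0.223
wrist6 3886 slope deg x,y [-0.17  0.46] 0.2226
front x [-0.0174  0.0478]
side6 1116 ((545.684326171875, -5.524670600891113), 59.146602630615234)
top6 39 ((489.7510070800781, -9.044594764709473), 12.174551963806152)
```

```bash
H='[[1,[0,0,0],[0,0,0]],[1,[0,0,0],[0,0,0]]]'
python3 -m crank '[[1,[0,0.0007,0],[0,0,0]],[1,[0,0,0],[0,0,0]],[1,[0,0,0],[0,0,0]],[1,[0,0,0],[0,0,0]],[1,[0,0,0],[0,0,0]],[1,[0,0,0],[0,0,0]],[1,[0,0,0],[0,0,0]],[1,[0,0,0],[0,0,0]]]'
python3 -m crank '[[1,[0,0,0],[0,0,0]],[1,[0,0,0],[0,0,0]],[1,[0,0,0],[0,0,0]],[1,[0,0,0],[0,0,0]],[1,[0,0,0],[0,0,0]],[1,[0,0,0],[0,0,0]],[1,[0,0,0],[0,0,0]],[1,[0,0,0],[0,0,0]]]'
python3 -m crank '[[1,[0,0,0],[0,0,0]],[1,[0,0,0],[0,0,0]],[1,[0,0,0],[0,0,0]],[1,[0,0,0],[0,0,0]],[1,[0,0,0],[0,0,0]],[1,[0,0,0],[0,0,0]],[1,[0,0,0],[0,0,0]],[1,[0,0,0],[0,0,0]]]'
python3 -m crank '[[1,[0,0,0],[0,0,0]],[1,[0,0,0],[0,0,0]],[1,[0,0,0],[0,0,0]],[1,[0,0,0],[0,0,0]],[1,[0,0,0],[0,0,0]],[1,[0,0,0],[0,0,0]],[1,[0,0,0],[0,0,0]],[1,[0,0,0],[0,0,0]]]'
python3 -c "
from h import *
to([.5467,.0045,.0874],18.5)"
```

```text
time: 17.15
tool_pos: [0.562, -0.0539, 0.1914]
ee_rot: [-3.141, -0.0, 0.323]
wrist_force: [1.1, 0.2, -2.4]
width: 0.0397
finger_force: 30.0
time: 17.95
tool_pos: [0.562, -0.0539, 0.1914]
ee_rot: [-3.142, -0.0, 0.323]
wrist_force: [0.7, -0.6, -2.1]
width: 0.04
finger_force: 30.0
time: 18.75
tool_pos: [0.562, -0.0538, 0.1915]
ee_rot: [-3.141, -0.0, 0.323]
wrist_force: [0.6, -0.3, -2.0]
width: 0.04
finger_force: 30.0
time: 19.55
tool_pos: [0.562, -0.0539, 0.1914]
ee_rot: [-3.141, 0.0, 0.323]
wrist_force: [-0.1, -0.0, -2.0]
width: 0.0399
finger_force: 30.0
t 19.55 pos [ 0.562  -0.0539  0.1914] rpy [-179.99    0.     18.49] shift mm [  4.  -60.2 104. ] turn [-0.01  0.   -0.01] F [-0.08 -0.04 -2.02] w 0.0399
```

```bash
python3 -m crank '[[1,[0.0005,-0.008,0.005],[0,0,0]],[1,[0.0005,-0.014,0.015],[0,0,0]],[1,[0.001,-0.015,0.02],[0,0,0]],[1,[0.0005,-0.0125,0.02],[0,0,0]],[1,[0.0005,-0.007,0.018],[0,0,0]],[1,[0,0,0.012],[0,0,0]],[1,[0,0,0.005],[0,0,0]],[1,[0,0,0.002],[0,0,0]]]'
python3 -m crank '[[1,[0,0,0],[0,0,0]],[1,[0,0,0.002],[0,0,0]],[1,[0,0,0.002],[0,0,0]],[1,[0,0,0.001],[0,0,0]],[1,[0,0,0],[0,0,0]]]'
python3 -m crank '[[1,[0,0,0.0005],[0,0,0]],[1,[0,0,0.0005],[0,0,0]],[1,[0,0,0],[0,0,0]]]'
```

```text
time: 20.35
tool_pos: [0.5469, 0.0005, 0.0941]
ee_rot: [-3.141, 0.0, 0.322]
wrist_force: [0.2, 0.6, -2.4]
width: 0.0398
finger_force: 30.0
time: 20.85
tool_pos: [0.5469, 0.0006, 0.0894]
ee_rot: [-3.141, 0.0, 0.322]
wrist_force: [0.5, -0.2, -1.7]
width: 0.0401
finger_force: 30.0
time: 21.15
tool_pos: [0.5469, 0.0007, 0.0884]
ee_rot: [-3.141, 0.0, 0.323]
wrist_force: [-0.3, 0.3, -1.4]
width: 0.0399
finger_force: 30.0
```

```bash
python3 -m crank '[[1,[0,0,0.0005],[0,0,0]],[1,[0,0,0],[0,0,0]]]'
python3 -m crank '[[1,[0,0,0.0005],[0,0,0]],[1,[0,0,0],[0,0,0]]]'
python3 -m crank '[[1,[0,0,0.0005],[0,0,0]],[1,[0,0,0],[0,0,0]]]'
```

```text
time: 21.35
tool_pos: [0.5469, 0.0007, 0.0879]
ee_rot: [-3.141, 0.0, 0.323]
wrist_force: [-0.2, -0.5, -1.6]
width: 0.0396
finger_force: 30.0
time: 21.55
tool_pos: [0.5469, 0.0007, 0.0874]
ee_rot: [-3.142, 0.0, 0.323]
wrist_force: [-0.0, -0.7, -2.1]
width: 0.0398
finger_force: 30.0
time: 21.75
tool_pos: [0.547, 0.0007, 0.0873]
ee_rot: [3.142, -0.0, 0.323]
wrist_force: [-0.6, 0.7, -0.5]
width: 0.0396
finger_force: 30.0
```

```bash
python3 -m crank '[[1,[0,0,0.0004],[0,0,0]],[1,[0,0,0],[0,0,0]]]'
python3 -m crank '[[0.3,[0,0,0],[0,0,0]],[0.2,[0,0,0],[0,0,0]],[0.1,[0,0,0],[0,0,0]],[0,[0,0,0],[0,0,0]],[0,[0,0,0],[0,0,0]]]'
python3 -m crank '[[0,[0,0,-0.01],[0,0,0]],[0,[0,0,-0.03],[0,0,0]],[0,[0,0,-0.04],[0,0,0]],[0,[0,0,-0.04],[0,0,0]],[0,[-0.03,0,-0.03],[0,0,0]],[0,[-0.04,0,0],[0,0,0]],[0,[-0.04,0,0],[0,0,0]],[0,[-0.02,0,0],[0,0,0]]]'
python3 -m crank '[[0,[0,0,0],[0,0,0]],[0,[0,0,0],[0,0,0]],[0,[0,0,0],[0,0,0]]]'
python3 - <<'E'
from h import *
for n in("top","side"):
    s=vision.snapshot(n); save(s,n+"9"); W=cloud(s)
    m=(abs(W[...,2]-.118)<.008)&(np.hypot(W[...,0]-.55,W[...,1])<.065); Q=W[m]; print(n,len(Q),cv2.minAreaRect((Q[:,:2]*1000).astype(np.float32)),np.median(Q[:,2]))
    rim(W,np.array([.5427,-.2565]),.077,hdir=63.5)
E
```

```text
time: 21.95
tool_pos: [0.5471, 0.0008, 0.0873]
ee_rot: [3.142, -0.001, 0.323]
wrist_force: [-1.6, 0.7, 2.6]
width: 0.0398
finger_force: 30.0
time: 22.45
tool_pos: [0.547, 0.0006, 0.0864]
ee_rot: [-3.142, 0.0, 0.323]
wrist_force: [0.3, -0.2, -1.1]
width: 0.0766
finger_force: 0.0
time: 23.25
tool_pos: [0.4218, -0.0411, 0.2382]
ee_rot: [3.14, -0.002, 0.322]
wrist_force: [0.3, 0.1, 0.7]
width: 0.0942
finger_force: 0.0
time: 23.55
tool_pos: [0.4245, -0.0404, 0.2367]
ee_rot: [-3.142, -0.001, 0.323]
wrist_force: [-0.1, 0.3, -1.5]
width: 0.0942
finger_force: 0.0
top 1000 ((547.5390014648438, 3.5671958923339844), (87.67231750488281, 39.96194839477539), 18.521581649780273) 0.11792675465154745
rim z 0.0772 slopes deg x -0.17 y -0.09 n 52/52 circle [ 0.5409 -0.2546  0.0522]
   slope along handle dir -0.16, across 0.11
side 442 ((550.503173828125, -0.13787078857421875), (87.259033203125, 40.82825469970703), 18.165040969848633) 0.11681000382165363
rim z 0.0767 slopes deg x 0.09 y -0.14 n 51/51 circle [ 0.5436 -0.2582  0.0521]
   slope along handle dir -0.09, across -0.15
```

View pics/side9.png

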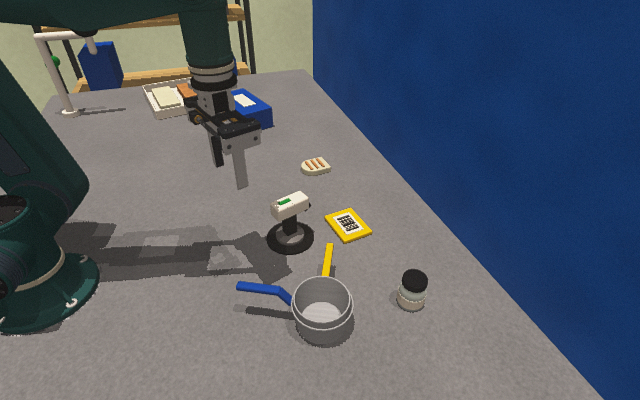

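Final side view: reader upright on the pad (290,225), pans nested at (322,308), jar (413,290) and cast (316,166) untouched, gripper clear.

```bash
python3 -c "
from bench import robot
print(robot.close_job())"
```

```text
the job is handed in; nothing more can be done
None
```

The job is handed in at about 24 s of robot time: the small pan is nested level with its handle about 89° from the big one's, the reader was held still for about 3 s aimed at the barcode from about 20 cm and stands upright on its pad, and the jar and cast were left alone; the hand-in gave no verdict.

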